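# Set and lock a depth gauge on a power module

## Task

Find how deep the square power module sits below the rim of the open metal enclosure: set the depth gauge down level across the enclosure's two long walls with its rod over the module, still raised, and let go of it. Then take the rod by its round head, lower it lightly until its tip touches the top of the module, and lock it there by pressing the lock lever all the way down. Leave the gauge standing like that and do not disturb the spool, the vial or the case on the desk.

Things in the scene. Friction and masses are not known exactly. Their poses are not given: they have to be found in the camera images.
- gauge: Loose steel depth gauge, about 0.5 kg, starts upright on the desk. Beam 18 x 156 x 14 mm (x, y, z); origin at the centre of its flat underside; z up, y along the beam. The rod runs through the middle (x = y = 0), a grip post stands on the +y half, the lock lever on the -y half with its clamp housing (y = -6 to -27 mm, up to z = 28 mm).
- grip (a point): Where to take the gauge to carry it: on its ribbed grip post, 16 mm (gauge x) by 26 mm (gauge y), upright at y = +42 mm in the gauge from z = 14 to 62 mm; this point is on the post's axis, 46 mm above the beam's underside. Pinch it across x.
- rod_tip (a point): Centre of the flat lower end of the gauge's rod (steel, 8 mm diameter), in the gauge at x = y = 0. With the rod fully raised it is 5 mm above the beam's underside.
- rod_head (a point): Centre of the rod's round ribbed head, 18 mm diameter and 16 mm tall, on the rod 73 mm above its tip: 78 mm above the beam's underside with the rod fully raised, nearer as it is lowered.
- rod (a joint): How far the rod is lowered, m: 0 fully raised to 0.036. It slides with about 1 N of friction and stays where it is left. Starts at 0 to 0.003. The lock lever adds little to that, so do not pull or push the rod after locking.
- lever_tip (a point): Centre of the upper face of the round pad (15 mm across, 7 mm thick) at the free end of the lock lever, a 10 mm wide steel bar with its pivot in the gauge at y = -20 mm, z = 23 mm, pad centre 34 mm from the pivot. When the lever lies flat the pad is at y = -54 mm, its upper face at z = 26.5 mm.
- lever (a joint): Lock lever angle, rad: 0 = lying flat along the beam towards -y (locked, at its stop), up to 0.7 raised. Starts at 0.5 to 0.68 (unlocked). It stays where it is left; pressing down its outer half takes about 2 to 5 N.
- enclosure: Open die-cast aluminium enclosure, fixed to the desk: 170 mm (x) by 120 mm (y), 55 mm high, walls 4 mm; origin at the centre of its underside. The gauge stands across the two long walls (along x, at y = +-58 mm), its beam along the enclosure's y. A board inside, its top 10 mm above the underside, carries the module and a round choke (38 mm across, its top 34 mm above the underside).
- rim (a point): Centre of the enclosure's open mouth, at the height of its rim, 55 mm above its underside; axes as the enclosure.
- module: Square black power module with a flat bright metal top, 36 x 36 mm, fixed in the enclosure, 36 to 40 mm from its centre towards one or other short end (x) and within 6 mm of its long centre line. The round choke takes the other end. Origin 36 mm below its top (much of it is hidden below the board); axes parallel to the enclosure's.
- module_top (a point): Centre of the module's flat top, somewhere from 12 to 26 mm below the rim, different each time: find it exactly by touch.
- yellow_spool: Yellow reel of thin solder, 64 mm diameter, 21 mm tall, lying flat on the desk, not to be disturbed. Origin at its underside.
- flux_vial: Small screw-cap vial, 34 mm diameter, 56 mm tall, standing on the desk, not to be disturbed. Origin at its underside.
- black_case: Small black case, 49 x 72 x 25 mm, lying on the desk, not to be disturbed. Origin at its underside.

How it is judged:
By the outcome, as a careful person would: the job done as asked, in the order asked, and still so for the second after the job is handed in, with the robot touching nothing.
It also fails if it takes over 48 s, if anything falls off the work surface, if the arm or the gripper's body presses on something with over 40 N, if the wrist force passes 120 N, or if a joint passes its speed limit or range.

## Robot

A 6-joint arm with a two-finger parallel gripper is mounted at the origin on a cart in front of the work surface, level with it; the furniture and walls round the work are solid. World frame = base frame: x ahead of the robot, y to its left, z up, the work surface at z = 0. Lengths are in m, angles in rad, forces in N, time in s.
With the tool pointing down it reaches from about 0.35 to 0.95 m from the base axis. Payload 17.4 kg.
Tool frame: the origin (TCP) lies on the mounting face of the last link; the fingertips stand bot.nose_length ahead of it and the grasp point (between the pads) lies 167 mm ahead of it (bot.nose_length is the distance from the TCP to the fingertips, in m); z points along the fingers, y is the direction in which the jaws open and shut (so a half turn about z gives the same grasp; the last joint's range is limited). The gripper opens to 93 mm and grips with 3 to 60 N. Pads are 15 mm wide; open, the fingers measure 128 mm over their backs; the gripper's body (75 mm by 188 mm) begins 65 mm behind the grasp point.
Start: joints at [-1.263, 0.116, 1.442, -0, 1.584, -0.038], TCP at [0.229, -0.635, 0.405] pointing down, gripper open.
Joint ranges: [-2.83, 2.83], [-0.83, 2.19], [0.07, 2.5], [-1.14, 4.28], [0.01, 3], [-2.97, 2.97]. Speed limits (rad/s): [1.89, 1.89, 2.22, 3.14, 3.14, 3.14].

## Interface

Orientations are given as a rotation vector (axis times angle).
In Python, from plant import bot gives the robot as it stands.
- The arm moves only by the tool arm_command, never from a script. Its argument "deltas" is a list of rows, each a list of 3 entries, a list of its own where there are three numbers: the turn, a rotation vector about the world's x, y, z in rad, then the shift along the world's x, y, z in m, then the opening, from 0 (shut) to 1 (fully open). A call has 1 to 5 rows; each row shifts and turns the commanded pose from where the row before left it; what a row does not reach is not made up. A row lasts 1/10 s, in which the tool goes at most 50 mm and 8.59 degrees, less where a joint would pass 70% of its speed; a pose out of reach is approached as far as the arm can. A call with a gripper value outside its range is refused whole. The fingers move at their own pace and stop on an object; the grip force is fixed at half the most. Time passes only in rows, so rows that do not move let the fingers close. It gives the time, the measured TCP pose, the force and the opening at its end, in the units of the state.
- bot.get_obs(): the state, without advancing time (a new reading comes with each control period).
- bot.grab_frame(name): name is "scene" or "top" or "wrist"; returns the picture (400x640x3 uint8, blue, green, red); there is no depth.
- bot.calibration(name): a dict with "K" (3x3 intrinsics, pixels), "rvec" (rotation vector, rad) and "tvec" (3), from world to camera coordinates, as OpenCV has them; the wrist camera has in their place "hand_eye" (4x4, takes a point from camera to tool coordinates, whose origin is the TCP and whose axes are the flange's). Camera axes: x right, y down, z forward; pixel columns grow to the right and rows downward; lengths in m; the calibration is good to about 2 mm. A picture is of the moment at which its call begins: read the wrist's pose just before it. calibration takes no time and is no camera call.
- bot.close_job(): hands the job in, once; it reports no verdict.
The state is a dict: "clock": time; "joint_positions": joint angles; "qvel": joint speeds; "joint_torque": joint torques, N m; "tcp_pos": TCP position; "ee_rot": TCP orientation; "force": force on the tool from outside, world axes, zero at the start; "wrist_torque": the same for the moment, N m; "opening": finger opening in m.
Only numpy, scipy, OpenCV 4.12 (cv2) and the standard library are available. Lean on these libraries where they do the work, as an engineer would, in place of code of your own. Each camera call takes 0.05 s, during which the arm holds its last target. There are 200 camera calls.

## Working session

There is one attempt and no reset: what is moved stays moved. The work goes in short steps, Python scripts to look and compute and a tool call to move; the robot and the scene stay as the last step left them, time stands still between calls to the robot, and variables do not carry over. Pictures are saved under pics/ and viewed, about 8 in all and at most 12, crops included, and the job is handed in when it is done.

Besides the shell and the picture viewer there is one more tool, called after "Call:" by a JSON object that holds its "api" and its "payload", one argument or row to a line. arm_command: Moves the arm, as the interface text tells. Its arguments: {"type":"object","properties":{"deltas":{"type":"array"}},"required":["deltas"]}

```bash
mkdir -p pics; ls; python3 - <<'E'
from plant import bot
import cv2,numpy as np
o=bot.get_obs();print(o, bot.nose_length)
for n in("scene","top","wrist"):
    c=bot.calibration(n);print(n,{k:np.round(v,4).tolist() for k,v in c.items()})
    cv2.imwrite(f"pics/{n}0.png",bot.grab_frame(n))
E
```

```text
pics
{'clock': 0.0, 'joint_positions': array([-1.26278285e+00,  1.16499310e-01,  1.44227382e+00, -1.02952354e-05,
        1.58400697e+00, -3.78000158e-02]), 'qvel': array([-1.94663846e-03,  6.32686158e-05,  1.44160556e-03,  2.20202553e-04,
        4.91196408e-04, -1.05520888e-03]), 'joint_torque': array([-1.52767416e-05, -7.21270752e+01, -6.22613311e+01,  7.80185452e-02,
        2.38090911e-02, -2.02637710e-05]), 'tcp_pos': array([ 0.22879331, -0.63505417,  0.40399076]), 'ee_rot': array([-3.09359015e+00, -5.40297547e-01,  2.67163604e-04]), 'force': array([-0.14705046,  0.57075692,  0.13100747]), 'wrist_torque': array([-0.0396227 , -0.01341069, -0.0227061 ]), 'opening': 0.09272170824612508} 0.1861
scene {'K': [[402.1282, 0.0, 320.7541], [0.0, 402.1282, 196.562], [0.0, 0.0, 1.0]], 'rvec': [0.776, -2.3423, 1.3396], 'tvec': [0.5088, 0.2088, 0.7641]}
top {'K': [[419.5308, 0.0, 317.7871], [0.0, 419.5308, 198.0481], [0.0, 0.0, 1.0]], 'rvec': [2.1578, -2.1022, 0.1592], 'tvec': [0.1034, 0.5589, 0.9908]}
wrist {'K': [[307.9559, 0.0, 310.4476], [0.0, 307.9559, 202.6873], [0.0, 0.0, 1.0]], 'hand_eye': [[-0.0005, -0.9531, -0.3026, 0.0852], [1.0, -0.0007, 0.0005, -0.001], [-0.0007, -0.3026, 0.9531, 0.0204], [0.0, 0.0, 0.0, 1.0]]}
```

View pics/top0.png

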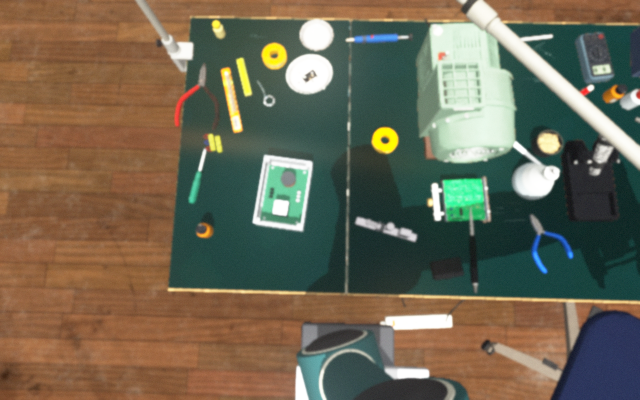

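View pics/scene0.png

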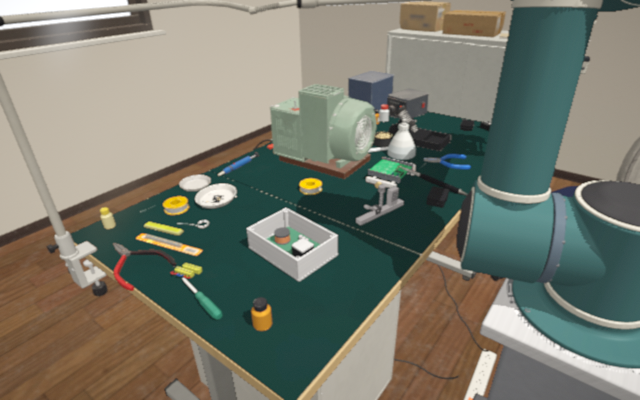

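The top view shows the enclosure at about (283,193) with the module at (282,208), and the gauge from (357,220) to (416,238). I'll locate them and zoom in.

```bash
cat > h.py <<'E'
from plant import bot
import cv2,numpy as np
from scipy.spatial.transform import Rotation as R
def cam(n,obs=None):
    c=bot.calibration(n);K=np.array(c["K"])
    if n=="wrist":
        o=obs or bot.get_obs();T=np.eye(4);T[:3,:3]=R.from_rotvec(o["ee_rot"]).as_matrix();T[:3,3]=o["tcp_pos"]
        M=T@np.array(c["hand_eye"]);return K,M[:3,:3],M[:3,3]
    Rw=R.from_rotvec(np.ravel(c["rvec"])).as_matrix();return K,Rw.T,-Rw.T@np.ravel(c["tvec"])
def ray(C,uv):
    K,Rc,p=C;d=Rc@np.linalg.solve(K,[*uv,1.]);return p,d/np.linalg.norm(d)
def onz(C,uv,z):
    p,d=ray(C,uv);return p+d*(z-p[2])/d[2]
def proj(C,X):
    K,Rc,p=C;q=K@(Rc.T@(np.array(X)-p));return q[:2]/q[2]
E
python3 - <<'E'
from h import *
t=cam("top");s=cam("scene")
print("campos",t[2],s[2])
for uv,z in [((264,155),.055),((312,161),.055),((302,231),.055),((253,225),.055),((282,208),.035),((289,178),.034),((357,220),.014),((416,238),.014),((205,230),.05),((385,140),.02),((447,268),.025)]:
    X=onz(t,uv,z);print(uv,z,X.round(4),proj(s,X).round(0))
a=cv2.imread("pics/top0.png");b=cv2.imread("pics/scene0.png")
A=cv2.resize(a[200:290,340:480],None,fx=5,fy=5,interpolation=cv2.INTER_CUBIC)
cv2.imwrite("pics/c1.png",A[:300]); B=cv2.resize(b[155:235,330:470],None,fx=5,fy=5,interpolation=cv2.INTER_CUBIC)
cv2.imwrite("pics/c.png",np.vstack([A[50:250],B[:390]]))
E
```

```text
campos [0.38801084 0.10165856 1.06948398] [0.06123118 0.7445745  0.57280837]
(264, 155) 0.055 [0.66   0.2551 0.055 ] [245. 229.]
(312, 161) 0.055 [0.6475 0.1348 0.055 ] [284. 208.]
(302, 231) 0.055 [0.4728 0.1539 0.055 ] [338. 236.]
(253, 225) 0.055 [0.4842 0.2734 0.055 ] [299. 262.]
(282, 208) 0.035 [0.5304 0.2066 0.035 ] [303. 246.]
(289, 178) 0.034 [0.6074 0.1922 0.034 ] [281. 231.]
(357, 220) 0.014 [0.5076 0.018  0.014 ] [358. 219.]
(416, 238) 0.014 [ 0.4661 -0.1301  0.014 ] [400. 199.]
(205, 230) 0.05 [0.4694 0.3909 0.05  ] [264. 302.]
(385, 140) 0.02 [ 0.7169 -0.0515  0.02  ] [310. 183.]
(447, 268) 0.025 [ 0.394  -0.2025  0.025 ] [437. 193.]
```

View pics/c.png

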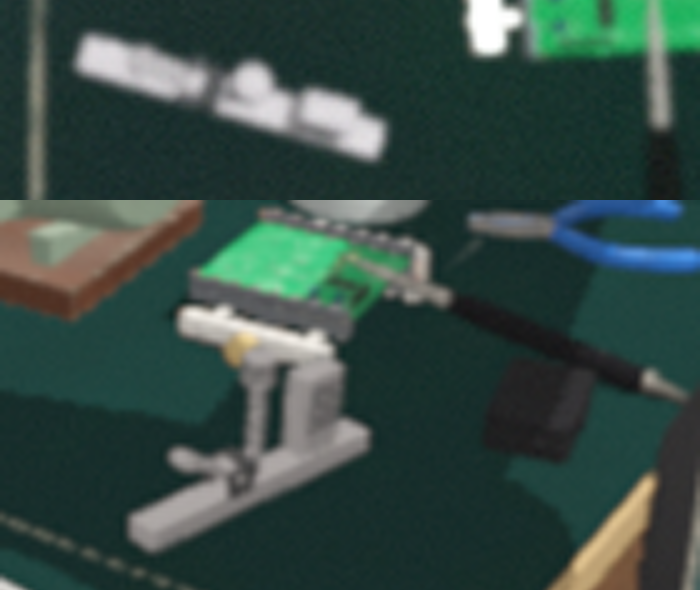

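The lever end of the gauge is towards world +y and the grip post towards -y, which suits the enclosure with only a ~10° turn. I'll check clearance of the nearby holder and lamp arm before moving.

```bash
python3 - <<'E'
from h import *
t=cam("top");s=cam("scene")
for uv in [(485,15),(560,80),(625,140)]:
    for z in (.3,.4,.5,.6,.7,.8): X=onz(t,uv,z);print(uv,z,X.round(2),proj(s,X).round(0))
def tri(a,b):
    p,d=ray(t,a);q,e=ray(s,b);k=np.linalg.lstsq(np.c_[d,-e],q-p,rcond=None)[0];return ((p+d*k[0]+q+e*k[1])/2).round(3),np.linalg.norm(p+d*k[0]-q-e*k[1]).round(3)
print(tri((434,185),(366,179)),tri((436,218),(397,186)))
E
```

```text
(485, 15) 0.3 [ 0.89 -0.21  0.3 ] [295.  67.]
(485, 15) 0.4 [ 0.83 -0.17  0.4 ] [301.  35.]
(485, 15) 0.5 [ 0.76 -0.13  0.5 ] [310.  -3.]
(485, 15) 0.6 [ 0.7  -0.09  0.6 ] [320. -51.]
(485, 15) 0.7 [ 0.63 -0.05  0.7 ] [ 333. -113.]
(485, 15) 0.8 [ 0.56 -0.01  0.8 ] [ 351. -196.]
(560, 80) 0.3 [ 0.76 -0.35  0.3 ] [356.  64.]
(560, 80) 0.4 [ 0.71 -0.29  0.4 ] [361.  33.]
(560, 80) 0.5 [ 0.66 -0.23  0.5 ] [365.  -5.]
(560, 80) 0.6 [ 0.61 -0.17  0.6 ] [372. -52.]
(560, 80) 0.7 [ 0.57 -0.11  0.7 ] [ 380. -113.]
(560, 80) 0.8 [ 0.52 -0.06  0.8 ] [ 391. -195.]
(625, 140) 0.3 [ 0.64 -0.46  0.3 ] [408.  61.]
(625, 140) 0.4 [ 0.61 -0.39  0.4 ] [409.  31.]
(625, 140) 0.5 [ 0.57 -0.32  0.5 ] [412.  -6.]
(625, 140) 0.6 [ 0.54 -0.24  0.6 ] [415. -53.]
(625, 140) 0.7 [ 0.51 -0.17  0.7 ] [ 419. -113.]
(625, 140) 0.8 [ 0.48 -0.1   0.8 ] [ 424. -194.]
(array([ 0.603, -0.177,  0.015]), np.float64(0.001)) (array([ 0.512, -0.183,  0.018]), np.float64(0.013))
```

Call:
{"api": "arm_command", "payload": {
  "deltas": [
    [[0, 0, 0.073], [0.02, 0.0445, 0], 1],
    [[0, 0, 0.073], [0.02, 0.0445, 0], 1],
    [[0, 0, 0.073], [0.02, 0.0445, 0], 1]
  ]
}}

```text
clock: 0.45
tcp_pos: [0.289, -0.5001, 0.4041]
ee_rot: [-3.015, -0.878, 0.0]
force: [0.3, 0.1, 0.3]
opening: 0.093
```

Call:
{"api": "arm_command", "payload": {
  "deltas": [
    [[0, 0, 0.073], [0.02, 0.0445, 0], 1],
    [[0, 0, 0.073], [0.02, 0.0445, 0], 1],
    [[0, 0, 0.073], [0.02, 0.0445, 0], 1],
    [[0, 0, 0.073], [0.02, 0.0445, 0], 1],
    [[0, 0, 0.073], [0.02, 0.0445, 0], 1]
  ]
}}

```text
clock: 0.95
tcp_pos: [0.389, -0.2772, 0.4047]
ee_rot: [2.806, 1.412, 0.0]
force: [1.6, -0.2, -0.4]
opening: 0.0929
```

Call:
{"api": "arm_command", "payload": {
  "deltas": [
    [[0, 0, 0.073], [0.02, 0.0445, 0], 1],
    [[0, 0, 0.073], [0.02, 0.0445, 0], 1],
    [[0, 0, 0.073], [0.02, 0.0445, 0], 1],
    [[0, 0, 0.073], [0.02, 0.0445, 0], 1],
    [[0, 0, 0.073], [0.02, 0.0445, 0], 1]
  ]
}}

```text
clock: 1.45
tcp_pos: [0.489, -0.0545, 0.4048]
ee_rot: [2.503, 1.898, 0.0]
force: [1.8, -1.1, -0.0]
opening: 0.093
```

Call:
{"api": "arm_command", "payload": {
  "deltas": [
    [[0, 0, 0], [0, 0, 0], 1],
    [[0, 0, 0], [0, 0, 0], 1]
  ]
}}

```text
clock: 1.65
tcp_pos: [0.489, -0.0557, 0.4044]
ee_rot: [-2.504, -1.897, 0.001]
force: [-0.0, -0.1, 0.4]
opening: 0.093
```

```bash
python3 - <<'E'
from h import *
o=bot.get_obs();f=bot.grab_frame("wrist");cv2.imwrite("pics/w1.png",f);np.save("w1.npy",np.r_[o["tcp_pos"],o["ee_rot"]])
print(o["tcp_pos"],o["ee_rot"],o["force"],o["joint_positions"])
c=cam("wrist",o)
for X in [(.5076,.018,.014),(.4661,-.1301,.014),(.476,-.096,.062)]:print(proj(c,X).round())
E
```

```text
[ 0.48895642 -0.05571451  0.4044405 ] [-2.50374401e+00 -1.89702871e+00  9.66593661e-04] [-0.04529316 -0.10896246  0.36776805] [-1.65246057e-01 -2.89971544e-01  1.82218271e+00 -2.12241166e-04
  1.61005307e+00  1.08749662e-01]
[309. 114.]
[309. 236.]
[309. 224.]
```

View pics/w1.png

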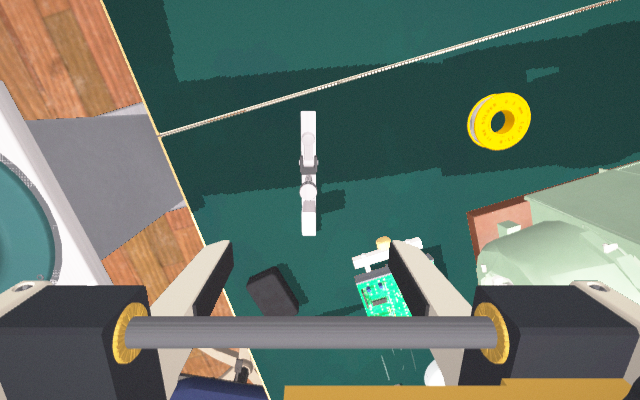

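The wrist view shows the gauge upright and aligned with the image columns, beam from (308,111) to (309,236), rod head at (308,190), holder's pale bar at (355–420, 240–265). Next: precise ends, and the holder's height.

```bash
python3 - <<'E'
from h import *
v=np.load("w1.npy");o=dict(tcp_pos=v[:3],ee_rot=v[3:]);c=cam("wrist",o);t=cam("top")
f=cv2.imread("pics/w1.png");g=f.min(2)
m=(g[100:245,285:335]>120)
ys=np.where(m.any(1))[0]+100;print(ys.min(),ys.max())
for r in (112,114,116,118,216,222,228,232,234): x=np.where(m[r-100])[0]+285;print(r,x.min() if len(x) else None,x.max() if len(x) else None)
for uv,z in [((308.7,111.5),.014),((309,236),.014),((309,236),.0)]:print(onz(c,uv,z).round(4))
def tri(a,b):
    p,d=ray(t,a);q,e=ray(c,b);k=np.linalg.lstsq(np.c_[d,-e],q-p,rcond=None)[0];return ((p+d*k[0]+q+e*k[1])/2).round(3),np.linalg.norm(p+d*k[0]-q-e*k[1]).round(3)
print(tri((433,183),(418,240)),tri((436,218),(356,262)),tri((430,203),(383,240)), tri((443,180),(415,262)),tri((444,220),(357,281)))
E
```

```text
111 235
112 300 315
114 300 315
116 301 315
118 301 315
216 301 315
222 301 315
228 301 315
232 302 315
234 302 315
[0.5078 0.0204 0.014 ]
[ 0.4656 -0.1297  0.014 ]
[ 0.4639 -0.1357  0.    ]
(array([ 0.606, -0.176,  0.009]), np.float64(0.006)) (array([ 0.516, -0.178,  0.023]), np.float64(0.001)) (array([ 0.559, -0.172, -0.006]), np.float64(0.001)) (array([ 0.6  , -0.195,  0.033]), np.float64(0.023)) (array([ 0.51 , -0.193,  0.044]), np.float64(0.001))
```

Call:
{"api": "arm_command", "payload": {
  "deltas": [
    [[0, 0, 0], [-0.0137, -0.0394, 0], 0.5],
    [[0, 0, 0], [0, 0, -0.03], 0.5],
    [[0, 0, 0], [0, 0, -0.03], 0.5],
    [[0, 0, 0], [0, 0, -0.03], 0.5],
    [[0, 0, 0], [0, 0, -0.03], 0.5]
  ]
}}

```text
clock: 2.2
tcp_pos: [0.4743, -0.0976, 0.2837]
ee_rot: [2.509, 1.89, 0.0]
force: [-0.1, -0.5, -0.1]
opening: 0.0577
```

Call:
{"api": "arm_command", "payload": {
  "deltas": [
    [[0, 0, 0], [0, 0, 0], 0.5],
    [[0, 0, 0], [0, 0, 0], 0.5]
  ]
}}

```text
clock: 2.4
tcp_pos: [0.4749, -0.097, 0.2856]
ee_rot: [-2.508, -1.892, 0.0]
force: [0.5, -0.3, 0.4]
opening: 0.0474
```

```bash
python3 - <<'E'
from h import *
o=bot.get_obs();f=bot.grab_frame("wrist");cv2.imwrite("pics/w2.png",f);c=cam("wrist",o)
print(o["tcp_pos"],o["ee_rot"],o["force"],o["opening"])
for X in [(.5078,.0204,.014),(.4753,-.0951,.062),(.4867,-.0547,.086)]:print(proj(c,X).round())
E
```

```text
[ 0.474866   -0.09695781  0.28555536] [-2.50771247e+00 -1.89229553e+00  2.43215755e-04] [ 0.49658079 -0.31501169  0.39294089] 0.04738330601550632
[310.  54.]
[311. 229.]
[310. 179.]
```

View pics/w2.png

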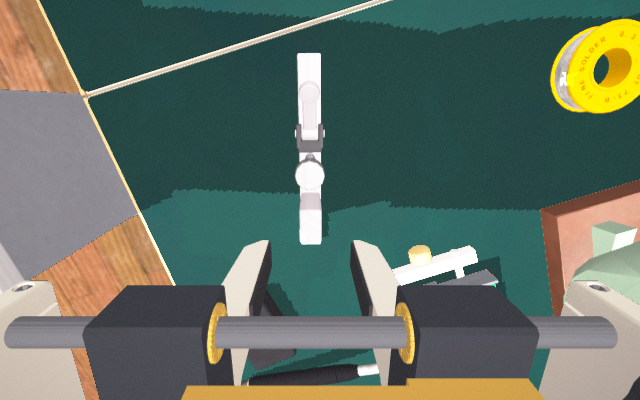

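Gauge centred between the fingers (head at (310,175), post at about (311,220)). Descend and close.

Call:
{"api": "arm_command", "payload": {
  "deltas": [
    [[0, 0, 0], [0.0005, 0.002, -0.03], 0.5],
    [[0, 0, 0], [0, 0, -0.03], 0.5],
    [[0, 0, 0], [0, 0, -0.0125], 0.5],
    [[0, 0, 0], [0, 0, 0], 0.5]
  ]
}}

```text
clock: 2.85
tcp_pos: [0.4756, -0.0941, 0.2121]
ee_rot: [-2.506, -1.894, 0.001]
force: [-0.1, 0.3, 0.9]
opening: 0.0466
```

Call:
{"api": "arm_command", "payload": {
  "deltas": [
    [[0, 0, 0], [0, 0, 0], 0],
    [[0, 0, 0], [0, 0, 0], 0],
    [[0, 0, 0], [0, 0, 0], 0],
    [[0, 0, 0], [0, 0, 0], 0],
    [[0, 0, 0], [0, 0, 0], 0]
  ]
}}

```text
clock: 3.35
tcp_pos: [0.4757, -0.094, 0.2128]
ee_rot: [2.506, 1.894, 0.001]
force: [-1.9, 0.6, 5.7]
opening: 0.0163
```

Call:
{"api": "arm_command", "payload": {
  "deltas": [
    [[0, 0, 0], [0, 0, 0], 0],
    [[0, 0, 0], [0, 0, 0], 0],
    [[0, 0, 0], [0, 0, 0.01], 0],
    [[0, 0, 0], [0, 0, 0.02], 0]
  ]
}}

```text
clock: 3.75
tcp_pos: [0.4751, -0.0938, 0.2413]
ee_rot: [-2.504, -1.893, 0.003]
force: [0.1, 0.7, -4.1]
opening: 0.0159
```

Grasp is firm (opening 15.9 mm, weight ~4 N). Lift, then move beside the module for a clear look at the enclosure.

Call:
{"api": "arm_command", "payload": {
  "deltas": [
    [[0, 0, 0], [0, 0, 0.04], 0],
    [[0, 0, 0], [0, 0, 0.04], 0],
    [[0, 0, 0], [0, 0, 0.04], 0],
    [[0, 0, 0.0338], [0.02, 0.034, 0.04], 0],
    [[0, 0, 0.0338], [0.025, 0.04, 0], 0]
  ]
}}

```text
clock: 4.25
tcp_pos: [0.5183, -0.0238, 0.404]
ee_rot: [2.438, 1.973, 0.008]
force: [1.7, -0.5, -3.6]
opening: 0.0155
```

Call:
{"api": "arm_command", "payload": {
  "deltas": [
    [[0, 0, 0.0338], [0.03, 0.04, 0], 0],
    [[0, 0, 0.0338], [0.03, 0.04, 0], 0],
    [[0, 0, 0.0338], [0.02, 0.04, 0], 0],
    [[0, 0, 0], [0, 0, 0], 0],
    [[0, 0, 0], [0, 0, 0], 0]
  ]
}}

```text
clock: 4.75
tcp_pos: [0.5985, 0.0971, 0.3973]
ee_rot: [-2.335, -2.101, 0.002]
force: [-0.9, -0.5, -3.9]
opening: 0.0158
```

```bash
python3 - <<'E'
from h import *
o=bot.get_obs();f=bot.grab_frame("wrist");cv2.imwrite("pics/w3.png",f);c=cam("wrist",o);np.save("w3.npy",np.r_[o["tcp_pos"],o["ee_rot"]])
print(o["tcp_pos"],o["ee_rot"],o["force"],o["opening"])
for X in [(.66,.2551,.055),(.6475,.1348,.055),(.4728,.1539,.055),(.4842,.2734,.055),(.5304,.2066,.035)]:print(proj(c,X).round())
E
```

```text
[0.59848812 0.09711418 0.39731679] [-2.33486397 -2.10074071  0.00234207] [-0.86727306 -0.48924598 -3.92023743] 0.01579134155215384
[360.  16.]
[354. 148.]
[185. 148.]
[167.  16.]
[235.  89.]
```

View pics/w3.png

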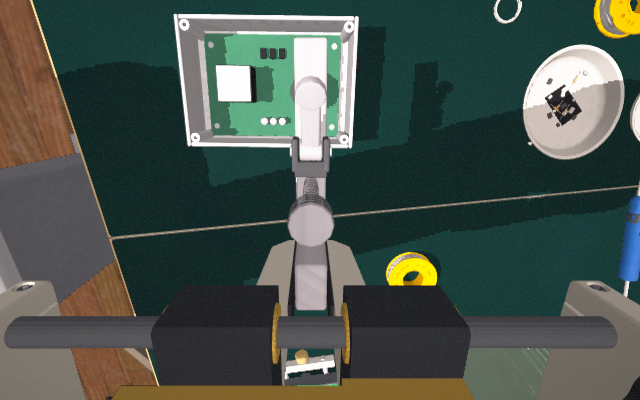

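The enclosure rim corners are at (176,16), (356,17), (353,148), (188,147); the module top is about (217–254, 66–101), and the gauge is held with its lever end up-image. I'll compute poses and check the gauge for tilt in the hand.

```bash
python3 - <<'E'
from h import *
v=np.load("w3.npy");o=dict(tcp_pos=v[:3],ee_rot=v[3:]);c=cam("wrist",o);t=cam("top")
f=cv2.imread("pics/w3.png")
def rim(C,im,win,thr):
    u0,v0,u1,v1=win;m=(im[v0:v1,u0:u1].min(2)>thr).astype(np.uint8)
    cs,_=cv2.findContours(m,0,2);k=max(cs,key=cv2.contourArea);h=cv2.approxPolyDP(cv2.convexHull(k),6,True)[:,0]+[u0,v0];return h
print("rim poly",rim(c,f,(165,5,365,155),110).tolist())
im=cv2.imread("pics/top0.png");print("top poly",rim(t,im,(245,148,320,240),120).tolist())
m=(f[60:108,212:262].min(2)>200).astype(np.uint8);cs,_=cv2.findContours(m,0,2);k=max(cs,key=cv2.contourArea)
r=cv2.minAreaRect(k);mc=np.array(r[0])+[212,60];print("module",r,mc)
m=(im[198:222,270:295].min(2)>180).astype(np.uint8);cs,_=cv2.findContours(m,0,2);k=max(cs,key=cv2.contourArea)
r=cv2.minAreaRect(k);mt=np.array(r[0])+[270,198];print("module top",r,mt)
p,d=ray(c,mc);q,e=ray(t,mt);k=np.linalg.lstsq(np.c_[d,-e],q-p,rcond=None)[0];print(p+d*k[0],q+e*k[1])
for z in (.029,.036,.043):print(z,onz(c,mc,z),onz(t,mt,z))
P=np.array([onz(c,u,.055) for u in [(176,16),(357,16),(354,148),(188,147.5)]]);print(P.round(4),P.mean(0))
x=P[1]+P[2]-P[0]-P[3];print("yaw",np.degrees(np.arctan2(x[1],x[0])),np.linalg.norm(x)/2)
Rt=R.from_rotvec(o["ee_rot"]).as_matrix()
g=lambda gy,gz,gx=0:o["tcp_pos"]+Rt@np.array([-(gy-.042),gx,.167-(gz-.046)])
for n,X in dict(head=g(0,.086),headlo=g(0,.07),beam=g(-.078,.014),pad=g(-.054,.0265)).items():print(n,X.round(4),proj(c,X).round(1))
E
python3 - <<'E'
import cv2
a=cv2.imread("pics/w3.png")[0:270,160:370];cv2.imwrite("pics/c3.png",cv2.resize(a,None,fx=2.2,fy=2.2,interpolation=cv2.INTER_CUBIC))
E
```

```text
rim poly [[173, 15], [357, 16], [351, 147], [290, 154], [188, 145]]
top poly [[265, 154], [312, 162], [302, 231], [252, 222]]
module ((21.0, 22.5), (35.0, 34.0), 90.0) [233.   82.5]
module top ((9.972972869873047, 9.162161827087402), (15.45350456237793, 15.124707221984863), 9.462322235107422) [279.97297287 207.16216183]
[0.53123861 0.21200925 0.04321257] [0.53129092 0.21092944 0.04310492]
0.029 [0.52798918 0.21326882 0.029     ] [0.53325993 0.21243108 0.029     ]
0.036 [0.52958959 0.21264845 0.036     ] [0.53228275 0.21168585 0.036     ]
0.043 [0.53119    0.21202808 0.043     ] [0.53130556 0.21094061 0.043     ]
[[0.4921 0.2729 0.055 ]
 [0.6577 0.2552 0.055 ]
 [0.6474 0.1351 0.055 ]
 [0.476  0.1538 0.055 ]] [0.56829543 0.20421529 0.055     ]
yaw -6.162350415767039 0.16944432089498457
head [0.6027 0.1388 0.2703] [310.5 228. ]
headlo [0.6027 0.1388 0.2543] [310.5 213.6]
beam [0.6108 0.2164 0.1982] [310.4  35.7]
pad [0.6083 0.1925 0.2108] [310.4  83.6]
```

View pics/c3.png

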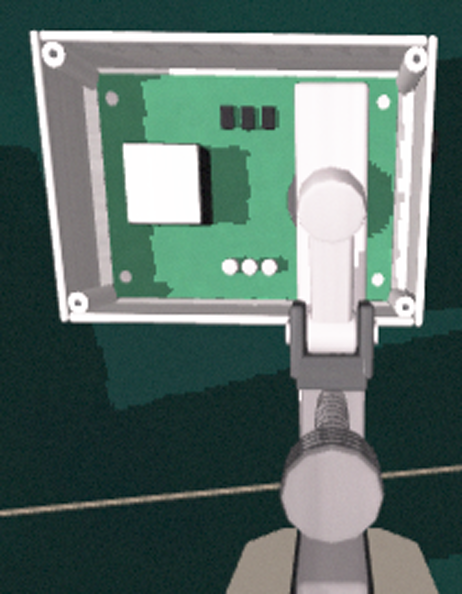

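Module ≈(0.531, 0.2115), enclosure centre (0.5683, 0.2042), yaw −6.2°. The gauge seems pitched ~2° lever-end down. Move over the module, and check tilt from the scene camera.

Call:
{"api": "arm_command", "payload": {
  "deltas": [
    [[0, 0, 0], [-0.024, 0.0236, -0.01], 0],
    [[0, 0, 0], [-0.024, 0.0236, -0.02], 0],
    [[0, 0, 0], [-0.024, 0.0237, -0.03], 0],
    [[0, 0, 0], [0, 0, -0.025], 0],
    [[0, 0, 0], [0, 0, 0], 0]
  ]
}}

```text
clock: 5.3
tcp_pos: [0.5251, 0.1664, 0.3101]
ee_rot: [-2.336, -2.098, 0.006]
force: [-0.4, 0.3, -4.0]
opening: 0.0161
```

Call:
{"api": "arm_command", "payload": {
  "deltas": [
    [[0, 0, 0], [0, 0, 0], 0],
    [[0, 0, 0], [0, 0, 0], 0]
  ]
}}

```text
clock: 5.5
tcp_pos: [0.5269, 0.1665, 0.3148]
ee_rot: [2.338, 2.097, 0.003]
force: [0.3, -0.1, -4.9]
opening: 0.016
```

```bash
python3 - <<'E'
from h import *
o=bot.get_obs();f=bot.grab_frame("scene");w=bot.grab_frame("wrist");c=cam("scene");cv2.imwrite("pics/s4.png",f);cv2.imwrite("pics/w4.png",w)
print(o["tcp_pos"],o["ee_rot"],o["force"],o["opening"])
Rt=R.from_rotvec(o["ee_rot"]).as_matrix()
g=lambda gy,gz,gx=0:o["tcp_pos"]+Rt@np.array([-(gy-.042),gx,.167-(gz-.046)])
P={n:proj(c,X) for n,X in dict(lev_b=g(-.078,0,-.009),grip_b=g(.078,0,-.009),lev_b2=g(-.078,0,.009),head=g(0,.086),levt=g(-.078,.014)).items()}
print({k:v.round(1) for k,v in P.items()})
u,v=np.mean([P["lev_b"],P["grip_b"]],0).astype(int);x0,y0=u-70,v-60
a=cv2.resize(f[y0:y0+120,x0:x0+140],None,fx=5,fy=5,interpolation=cv2.INTER_CUBIC)
for k,p in P.items(): cv2.circle(a,tuple(int(q) for q in ((p-[x0,y0]+.5)*5)),3,(0,0,255),1)
print(x0,y0);cv2.imwrite("pics/c4.png",a)
E
```

```text
[0.52694854 0.16645295 0.31481162] [2.33766053 2.09717996 0.0031093 ] [ 0.25945202 -0.07472635 -4.88342361] 0.01603078600721602
{'lev_b': array([275.6, 238.2]), 'grip_b': array([328.7, 207.5]), 'lev_b2': array([269.8, 234.7]), 'head': array([299. , 184.7]), 'levt': array([272.2, 230.7])}
232 162
```

View pics/c4.png

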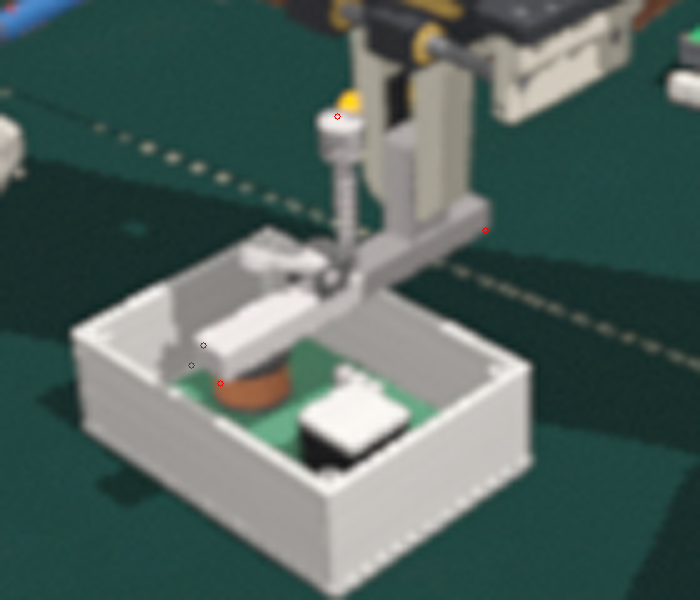

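The scene view shows the beam nearly level over the box: its bottom edges lie within 1–2 px of predictions and the rod is above the module at (355,410) in the crop. The wrist "tilt" was mostly calibration. Lower it.

Call:
{"api": "arm_command", "payload": {
  "deltas": [
    [[0, 0, 0], [0, 0, -0.02], 0],
    [[0, 0, 0], [0, 0, -0.016], 0],
    [[0, 0, 0], [0, 0, -0.004], 0],
    [[0, 0, 0], [0, 0, 0], 0]
  ]
}}

```text
clock: 6.0
tcp_pos: [0.5264, 0.1671, 0.2723]
ee_rot: [-2.337, -2.099, 0.002]
force: [-0.4, 0.3, -4.2]
opening: 0.0158
```

Call:
{"api": "arm_command", "payload": {
  "deltas": [
    [[0, 0, 0], [0, 0, -0.002], 0],
    [[0, 0, 0], [0, 0, -0.002], 0],
    [[0, 0, 0], [0, 0, 0], 0]
  ]
}}

```text
clock: 6.3
tcp_pos: [0.5266, 0.1672, 0.2704]
ee_rot: [2.337, 2.099, 0.002]
force: [-4.3, -2.6, 5.1]
opening: 0.0159
```

```bash
python3 - <<'E'
from h import *
o=bot.get_obs();print(o["force"],o["wrist_torque"],o["tcp_pos"])
f=bot.grab_frame("scene");cv2.imwrite("pics/s5.png",f);cv2.imwrite("pics/w5.png",bot.grab_frame("wrist"))
cv2.imwrite("pics/c5.png",cv2.resize(f[180:275,240:350],None,fx=6,fy=6,interpolation=cv2.INTER_CUBIC))
E
```

```text
[-4.28684176 -2.60256801  5.1225649 ] [-0.18060145  0.5070594   0.05729005] [0.52663827 0.16722391 0.27037737]
```

View pics/c5.png

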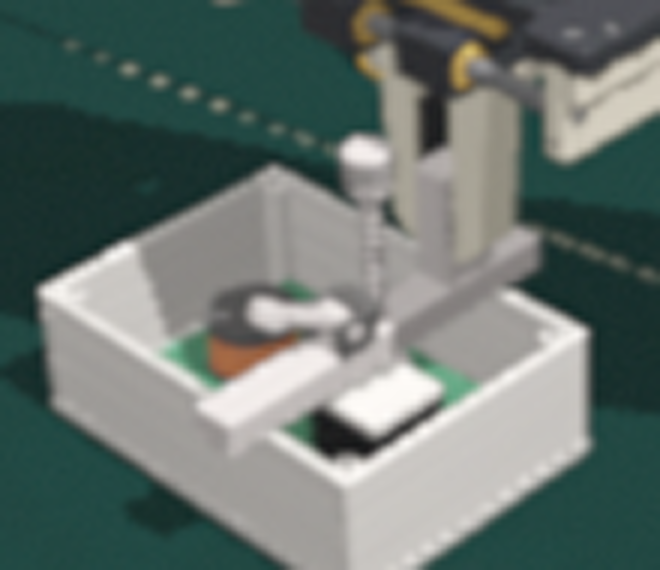

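Call:
{"api": "arm_command", "payload": {
  "deltas": [
    [[0, 0, 0], [0.001, 0.001, -0.001], 0],
    [[0, 0, 0], [0, 0, 0], 0],
    [[0, 0, 0], [0, 0, 0], 0]
  ]
}}

```text
clock: 6.7
tcp_pos: [0.5277, 0.168, 0.2703]
ee_rot: [2.336, 2.098, 0.002]
force: [-7.6, -6.6, 14.9]
opening: 0.016
```

```bash
python3 - <<'E'
from h import *
o=bot.get_obs();print(o["force"],o["wrist_torque"],o["tcp_pos"])
E
```

```text
[-7.57520228 -6.58071379 14.93144846] [-1.04150211  1.45255488  0.1766136 ] [0.52766748 0.16799334 0.27033167]
```

The load now balances about the grip, so both walls are carrying. Unload the press and release.

Call:
{"api": "arm_command", "payload": {
  "deltas": [
    [[0, 0, 0], [-0.0015, -0.0015, 0.0012], 0],
    [[0, 0, 0], [0, 0, 0], 0],
    [[0, 0, 0], [0, 0, 0], 0]
  ]
}}

```text
clock: 7.0
tcp_pos: [0.5261, 0.1667, 0.2703]
ee_rot: [2.337, 2.099, 0.002]
force: [-2.3, -2.7, 9.0]
opening: 0.0155
```

Call:
{"api": "arm_command", "payload": {
  "deltas": [
    [[0, 0, 0], [0, 0, 0], 0.3],
    [[0, 0, 0], [0, 0, 0], 0.4],
    [[0, 0, 0], [0, 0, 0], 0.5],
    [[0, 0, 0], [0, 0, 0], 0.5],
    [[0, 0, 0], [0, 0, 0], 0.5]
  ]
}}

```text
clock: 7.5
tcp_pos: [0.5259, 0.1667, 0.269]
ee_rot: [-2.337, -2.099, 0.0]
force: [-0.2, -0.4, 0.3]
opening: 0.0459
```

```bash
python3 - <<'E'
from h import *
o=bot.get_obs();print(o["force"],o["wrist_torque"],o["tcp_pos"],o["ee_rot"],o["opening"])
f=bot.grab_frame("scene");cv2.imwrite("pics/s6.png",f);w=bot.grab_frame("wrist");cv2.imwrite("pics/w6.png",w)
a=cv2.imread("pics/s5.png");d=cv2.absdiff(a,f).max(2)
cv2.imwrite("pics/c6.png",np.vstack([cv2.resize(f[180:275,240:350],(660,360),interpolation=cv2.INTER_CUBIC),w[0:240,160:460].repeat(1,0) if 0 else cv2.resize(w[0:240,180:450],(660,240)) ]))
b=cv2.absdiff(cv2.imread("pics/w5.png"),w).max(2)[0:240];print(np.argwhere(b>60).shape)
E
```

```text
[-0.20731137 -0.40408964  0.33839763] [-0.05476336 -0.10325554  0.00390432] [0.52587835 0.16673664 0.26895586] [-2.33699248e+00 -2.09941215e+00  1.81819627e-04] 0.04585970581694652
(5251, 2)
```

View pics/w6.png

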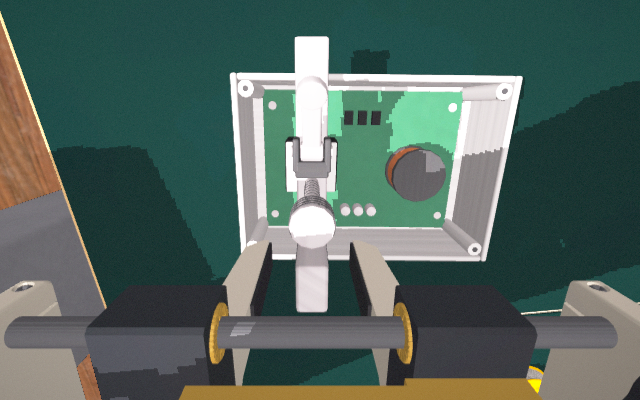

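Gauge stands level across both long walls, released, with the module visible either side of the beam (287–337) and centred under the rod; head at (312,226). Next compute the head's location.

```bash
python3 - <<'E'
from h import *
o=bot.get_obs();c=cam("wrist",o)
Rt=R.from_rotvec(o["ee_rot"]).as_matrix();print("toolx",Rt[:,0],"y",Rt[:,1])
f=cv2.imread("pics/w6.png")
for z in (.137,.139,.141):
    X=onz(c,(312,226),z);print(z,X,Rt.T@(X-o["tcp_pos"]))
t=cam("top");g=bot.grab_frame("top");cv2.imwrite("pics/t6.png",g)
for uv in [(312,38),(312,311)]:print("beam end",onz(c,uv,.069))
for uv in [(234,74),(520,78),(485,261),(246,258)]:print("rim",onz(c,uv,.055))
E
```

```text
toolx [ 1.06813860e-01  9.94279035e-01 -1.24403019e-05] y [ 9.94279026e-01 -1.06813861e-01 -1.32833825e-04]
0.137 [0.53081508 0.20723326 0.137     ] [0.0408139  0.00059448 0.13197392]
0.139 [0.53089163 0.20803603 0.139     ] [0.04162023 0.00058458 0.12997391]
0.141 [0.53096818 0.2088388  0.141     ] [0.04242655 0.00057468 0.1279739 ]
beam end [0.53939441 0.28507556 0.069     ]
beam end [0.5215532  0.11732843 0.069     ]
rim [0.49257644 0.27382929 0.055     ]
rim [0.65835026 0.25375827 0.055     ]
rim [0.6455845 0.1350584 0.055    ]
rim [0.47921761 0.15532911 0.055     ]
```

Call:
{"api": "arm_command", "payload": {
  "deltas": [
    [[0, 0, 0], [0, 0, 0.016], 0.5],
    [[0, 0, 0], [0, 0, 0.016], 0.5],
    [[0, 0, 0], [0.0025, 0.0208, 0], 0.5],
    [[0, 0, 0], [0.0025, 0.0207, 0], 0.5],
    [[0, 0, 0], [0, 0, 0], 0.5]
  ]
}}

```text
clock: 8.15
tcp_pos: [0.5311, 0.2097, 0.3029]
ee_rot: [2.335, 2.101, 0.003]
force: [-0.2, -0.7, 0.6]
opening: 0.0466
```

Call:
{"api": "arm_command", "payload": {
  "deltas": [
    [[0, 0, 0], [0, 0, 0], 0.3],
    [[0, 0, 0], [0, 0, 0], 0.3],
    [[0, 0, 0], [0, 0, 0], 0.3]
  ]
}}

```text
clock: 8.45
tcp_pos: [0.5309, 0.2076, 0.3014]
ee_rot: [2.338, 2.099, 0.0]
force: [0.4, 0.3, -0.3]
opening: 0.0295
```

```bash
python3 - <<'E'
from h import *
o=bot.get_obs();print(o["force"],o["tcp_pos"],o["ee_rot"],o["opening"])
f=bot.grab_frame("scene");cv2.imwrite("pics/s7.png",f);w=bot.grab_frame("wrist");cv2.imwrite("pics/w7.png",w)
cv2.imwrite("pics/c7.png",np.vstack([cv2.resize(f[165:255,250:360],(440,360),interpolation=cv2.INTER_CUBIC),cv2.resize(w[130:310,200:420],(440,240)) ]))
E
```

```text
[ 0.39813108  0.2623996  -0.32628299] [0.53088999 0.20763112 0.30138867] [2.33757107e+00 2.09867627e+00 3.47399963e-04] 0.029489117942945252
```

View pics/c7.png

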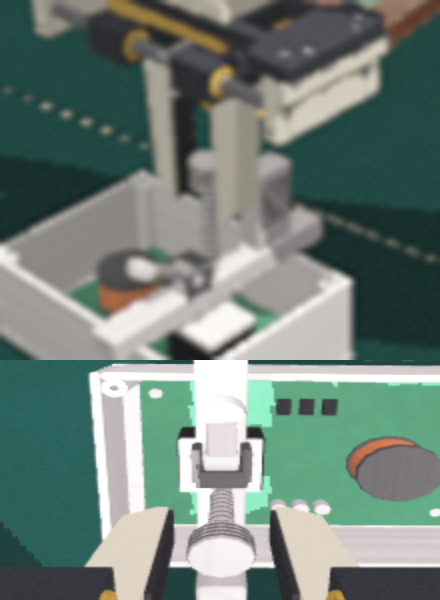

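Head is centred between the fingers (crop (222,550), finger faces at 172 and 270). Close on it.

Call:
{"api": "arm_command", "payload": {
  "deltas": [
    [[0, 0, 0], [0, 0, 0], 0.25],
    [[0, 0, 0], [0, 0, 0], 0.22],
    [[0, 0, 0], [0, 0, 0], 0.2],
    [[0, 0, 0], [0, 0, 0], 0.18],
    [[0, 0, 0], [0, 0, 0], 0.15]
  ]
}}

```text
clock: 9.05
tcp_pos: [0.5309, 0.2082, 0.301]
ee_rot: [2.337, 2.1, -0.0]
force: [-0.3, -0.6, 0.1]
opening: 0.017
```

Call:
{"api": "arm_command", "payload": {
  "deltas": [
    [[0, 0, 0], [0, 0, 0], 0.1],
    [[0, 0, 0], [0, 0, 0], 0],
    [[0, 0, 0], [0, 0, 0], 0],
    [[0, 0, 0], [0, 0, 0], 0],
    [[0, 0, 0], [0, 0, 0], 0]
  ]
}}

```text
clock: 9.55
tcp_pos: [0.5309, 0.2082, 0.301]
ee_rot: [-2.337, -2.099, 0.0]
force: [-0.8, -0.0, -0.3]
opening: 0.0172
```

```bash
python3 - <<'E'
from h import *
o=bot.get_obs();print(o["force"],o["wrist_torque"],o["tcp_pos"],o["ee_rot"],o["opening"])
f=bot.grab_frame("scene");cv2.imwrite("pics/s8.png",f);w=bot.grab_frame("wrist");cv2.imwrite("pics/w8.png",w)
E
```

```text
[-0.76969088 -0.01964958 -0.30472375] [-0.10997081 -0.03757858  0.01003205] [0.53088357 0.20820799 0.30104617] [-2.33703332e+00 -2.09945325e+00  6.80412038e-05] 0.017232473019436256
```

Call:
{"api": "arm_command", "payload": {
  "deltas": [
    [[0, 0, 0], [0, 0, -0.002], 0],
    [[0, 0, 0], [0, 0, -0.003], 0],
    [[0, 0, 0], [0, 0, -0.003], 0],
    [[0, 0, 0], [0, 0, -0.001], 0],
    [[0, 0, 0], [0, 0, 0], 0]
  ]
}}

```text
clock: 10.15
tcp_pos: [0.5309, 0.2082, 0.2917]
ee_rot: [-2.337, -2.099, 0.001]
force: [-0.8, -1.3, -1.2]
opening: 0.0171
```

Call:
{"api": "arm_command", "payload": {
  "deltas": [
    [[0, 0, 0], [0, 0, -0.001], 0],
    [[0, 0, 0], [0, 0, 0], 0]
  ]
}}

```text
clock: 10.35
tcp_pos: [0.5309, 0.2082, 0.291]
ee_rot: [-2.337, -2.1, 0.0]
force: [0.3, -0.6, -1.8]
opening: 0.017
```

Call:
{"api": "arm_command", "payload": {
  "deltas": [
    [[0, 0, 0], [0, 0, -0.001], 0],
    [[0, 0, 0], [0, 0, 0], 0]
  ]
}}

```text
clock: 10.55
tcp_pos: [0.5309, 0.2082, 0.2899]
ee_rot: [-2.337, -2.099, 0.0]
force: [0.4, -0.7, -0.1]
opening: 0.0174
```

Call:
{"api": "arm_command", "payload": {
  "deltas": [
    [[0, 0, 0], [0, 0, -0.0007], 0],
    [[0, 0, 0], [0, 0, -0.0005], 0],
    [[0, 0, 0], [0, 0, 0], 0]
  ]
}}

```text
clock: 10.85
tcp_pos: [0.5309, 0.2082, 0.2888]
ee_rot: [-2.337, -2.099, 0.0]
force: [0.8, -0.7, 0.1]
opening: 0.0169
```

Call:
{"api": "arm_command", "payload": {
  "deltas": [
    [[0, 0, 0], [0, 0, -0.0007], 0],
    [[0, 0, 0], [0, 0, 0], 0]
  ]
}}

```text
clock: 11.05
tcp_pos: [0.5309, 0.2082, 0.288]
ee_rot: [-2.337, -2.1, 0.0]
force: [-0.5, 0.3, -0.9]
opening: 0.017
```

Call:
{"api": "arm_command", "payload": {
  "deltas": [
    [[0, 0, 0], [0, 0, -0.0006], 0],
    [[0, 0, 0], [0, 0, 0], 0]
  ]
}}

```text
clock: 11.25
tcp_pos: [0.5309, 0.2082, 0.2875]
ee_rot: [-2.337, -2.099, 0.0]
force: [-0.1, -0.4, -0.7]
opening: 0.0167
```

Call:
{"api": "arm_command", "payload": {
  "deltas": [
    [[0, 0, 0], [0, 0, -0.0006], 0],
    [[0, 0, 0], [0, 0, 0], 0]
  ]
}}

```text
clock: 11.45
tcp_pos: [0.5309, 0.2082, 0.2868]
ee_rot: [-2.337, -2.099, 0.0]
force: [0.8, -1.6, -0.1]
opening: 0.0172
```

Call:
{"api": "arm_command", "payload": {
  "deltas": [
    [[0, 0, 0], [0, 0, -0.0006], 0],
    [[0, 0, 0], [0, 0, 0], 0]
  ]
}}

```text
clock: 11.65
tcp_pos: [0.5309, 0.2082, 0.2863]
ee_rot: [-2.337, -2.099, 0.0]
force: [-0.7, 0.5, -0.4]
opening: 0.0171
```

Call:
{"api": "arm_command", "payload": {
  "deltas": [
    [[0, 0, 0], [0, 0, -0.0006], 0],
    [[0, 0, 0], [0, 0, 0], 0]
  ]
}}

```text
clock: 11.85
tcp_pos: [0.5309, 0.2082, 0.2857]
ee_rot: [2.337, 2.1, -0.0]
force: [0.3, -0.6, -0.6]
opening: 0.0176
```

Call:
{"api": "arm_command", "payload": {
  "deltas": [
    [[0, 0, 0], [0, 0, -0.0006], 0],
    [[0, 0, 0], [0, 0, 0], 0]
  ]
}}

```text
clock: 12.05
tcp_pos: [0.5309, 0.2082, 0.2851]
ee_rot: [-2.337, -2.099, 0.0]
force: [-0.7, -0.5, -1.1]
opening: 0.0171
```

Call:
{"api": "arm_command", "payload": {
  "deltas": [
    [[0, 0, 0], [0, 0, -0.0006], 0],
    [[0, 0, 0], [0, 0, 0], 0]
  ]
}}

```text
clock: 12.25
tcp_pos: [0.5309, 0.2082, 0.2844]
ee_rot: [-2.337, -2.099, 0.0]
force: [-0.2, -0.7, -1.4]
opening: 0.0173
```

```bash
python3 - <<'E'
from h import *
f=bot.grab_frame("scene");w=bot.grab_frame("wrist");cv2.imwrite("pics/s9.png",f);cv2.imwrite("pics/w9.png",w)
b=cv2.imread("pics/s8.png")
c=lambda i:cv2.resize(i[165:255,250:360],(396,324),interpolation=cv2.INTER_CUBIC)
d=lambda i:cv2.resize(i[120:310,200:420],(396,270))
cv2.imwrite("pics/c9.png",np.vstack([np.hstack([c(b),c(f)]),np.hstack([d(cv2.imread("pics/w8.png")),d(w)])]))
E
```

```text
(no output)
```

View pics/c9.png

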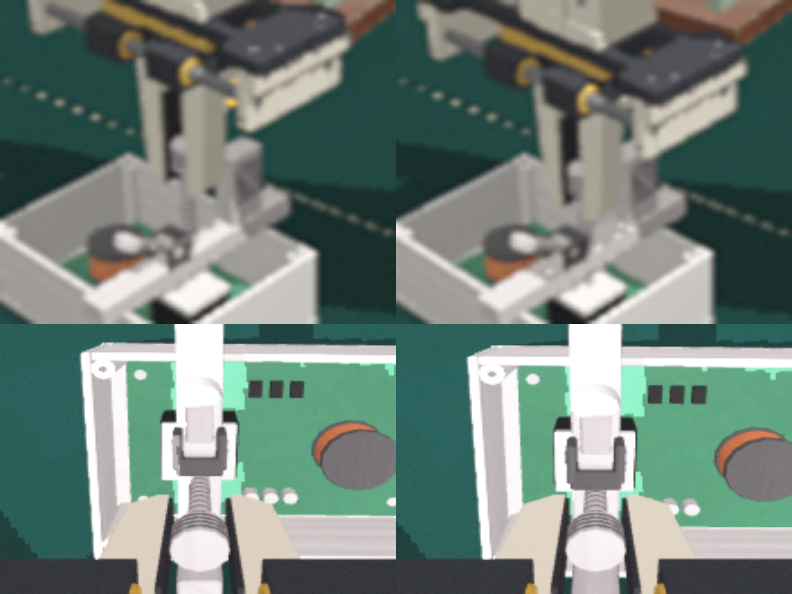

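The head moves with the fingers and the beam has stayed put (wrist crops, head (200,540) then (597,540)). Continue down.

Call:
{"api": "arm_command", "payload": {
  "deltas": [
    [[0, 0, 0], [0, 0, -0.0006], 0],
    [[0, 0, 0], [0, 0, 0], 0]
  ]
}}

```text
clock: 12.55
tcp_pos: [0.5309, 0.2082, 0.2839]
ee_rot: [-2.337, -2.099, 0.0]
force: [-0.4, -0.9, -0.0]
opening: 0.0175
```

Call:
{"api": "arm_command", "payload": {
  "deltas": [
    [[0, 0, 0], [0, 0, -0.0005], 0],
    [[0, 0, 0], [0, 0, 0], 0]
  ]
}}

```text
clock: 12.75
tcp_pos: [0.5309, 0.2082, 0.2834]
ee_rot: [-2.337, -2.099, 0.0]
force: [-0.7, -1.3, -0.5]
opening: 0.017
```

Call:
{"api": "arm_command", "payload": {
  "deltas": [
    [[0, 0, 0], [0, 0, -0.0005], 0],
    [[0, 0, 0], [0, 0, 0], 0]
  ]
}}

```text
clock: 12.95
tcp_pos: [0.5309, 0.2082, 0.2829]
ee_rot: [-2.337, -2.099, -0.0]
force: [0.1, -1.4, 0.2]
opening: 0.0171
```

Call:
{"api": "arm_command", "payload": {
  "deltas": [
    [[0, 0, 0], [0, 0, -0.0005], 0],
    [[0, 0, 0], [0, 0, 0], 0]
  ]
}}

```text
clock: 13.15
tcp_pos: [0.5309, 0.2082, 0.2824]
ee_rot: [2.337, 2.1, -0.0]
force: [0.1, -1.1, -0.8]
opening: 0.0171
```

Call:
{"api": "arm_command", "payload": {
  "deltas": [
    [[0, 0, 0], [0, 0, -0.0005], 0],
    [[0, 0, 0], [0, 0, 0], 0]
  ]
}}

```text
clock: 13.35
tcp_pos: [0.5309, 0.2082, 0.2819]
ee_rot: [-2.337, -2.099, 0.0]
force: [-0.3, -1.5, -0.1]
opening: 0.017
```

Call:
{"api": "arm_command", "payload": {
  "deltas": [
    [[0, 0, 0], [0, 0, -0.0005], 0],
    [[0, 0, 0], [0, 0, 0], 0]
  ]
}}

```text
clock: 13.55
tcp_pos: [0.5309, 0.2082, 0.2816]
ee_rot: [2.337, 2.099, 0.0]
force: [-0.2, -1.3, 2.6]
opening: 0.0171
```

Call:
{"api": "arm_command", "payload": {
  "deltas": [
    [[0, 0, 0], [0, 0, -0.0003], 0],
    [[0, 0, 0], [0, 0, 0], 0]
  ]
}}

```text
clock: 13.75
tcp_pos: [0.5309, 0.2082, 0.2815]
ee_rot: [2.337, 2.099, 0.001]
force: [-1.4, -1.3, 4.7]
opening: 0.017
```

Contact felt (force −0.1 → 2.6 → 4.7 N, TCP stopped at 0.2815). Ease slightly, keeping contact, and release.

Call:
{"api": "arm_command", "payload": {
  "deltas": [
    [[0, 0, 0], [0, 0, 0.0002], 0],
    [[0, 0, 0], [0, 0, 0], 0]
  ]
}}

```text
clock: 13.95
tcp_pos: [0.5309, 0.2082, 0.2815]
ee_rot: [2.337, 2.099, 0.0]
force: [-1.4, -0.5, 4.3]
opening: 0.0168
```

Call:
{"api": "arm_command", "payload": {
  "deltas": [
    [[0, 0, 0], [0, 0, 0], 0.25],
    [[0, 0, 0], [0, 0, 0], 0.3],
    [[0, 0, 0], [0, 0, 0], 0.4],
    [[0, 0, 0], [0, 0, 0], 0.45],
    [[0, 0, 0], [0, 0, 0], 0.45]
  ]
}}

```text
clock: 14.45
tcp_pos: [0.5309, 0.2083, 0.2813]
ee_rot: [-2.337, -2.1, 0.0]
force: [-0.4, -0.8, -0.3]
opening: 0.0414
```

```bash
python3 - <<'E'
from h import *
o=bot.get_obs();print(o["force"],o["tcp_pos"],o["ee_rot"],o["opening"])
w=bot.grab_frame("wrist");cv2.imwrite("pics/w10.png",w);c=cam("wrist",o)
a=cv2.imread("pics/w9.png");d=cv2.absdiff(a,w).max(2)
print("beam/lever change px",(d[60:235,285:340]>40).sum(), "board",(d[80:200,350:420]>40).sum())
g=w.min(2)
for r in (40,60,80,100,120,260,270,280,290): x=np.where(g[r,270:350]>150)[0]+270;print(r,(x.min(),x.max()) if len(x) else None)
E
```

```text
[-0.43241966 -0.82125936 -0.30150516] [0.53085947 0.20825327 0.28127674] [-2.33692429e+00 -2.09951376e+00  3.62800941e-05] 0.04143038255256074
beam/lever change px 394 board 316
40 None
60 None
80 None
100 None
120 (np.int64(296), np.int64(324))
260 (np.int64(301), np.int64(320))
270 (np.int64(276), np.int64(345))
280 (np.int64(274), np.int64(347))
290 (np.int64(272), np.int64(349))
```

Call:
{"api": "arm_command", "payload": {
  "deltas": [
    [[0, 0, 0], [0, 0, 0.015], 0.45],
    [[0, 0, 0], [0, 0, 0.03], 0.45],
    [[0, 0, 0], [0.0028, 0.0259, 0], 0.2],
    [[0, 0, 0], [0.0028, 0.0258, 0], 0],
    [[0, 0, 0], [0, 0, 0], 0]
  ]
}}

```text
clock: 15.0
tcp_pos: [0.5365, 0.2619, 0.3277]
ee_rot: [-2.335, -2.101, -0.002]
force: [0.8, 0.6, 0.2]
opening: 0.022
```

Call:
{"api": "arm_command", "payload": {
  "deltas": [
    [[0, 0, 0], [0, 0, 0], 0],
    [[0, 0, 0], [0, 0, 0], 0],
    [[0, 0, 0], [0, 0, 0], 0]
  ]
}}

```text
clock: 15.3
tcp_pos: [0.5365, 0.2593, 0.3267]
ee_rot: [2.338, 2.099, 0.0]
force: [0.4, 0.2, -0.6]
opening: 0.0015
```

```bash
python3 - <<'E'
from h import *
o=bot.get_obs();print(o["force"],o["tcp_pos"],o["ee_rot"],o["opening"])
Rt=R.from_rotvec(o["ee_rot"]).as_matrix()
rod=np.array([.5309,.2082,0]);print((Rt.T@(o["tcp_pos"]-rod))[:2])
f=bot.grab_frame("scene");cv2.imwrite("pics/s11.png",f)
w=bot.grab_frame("wrist");cv2.imwrite("pics/w11.png",w)
E
```

```text
[ 0.40797329  0.17930076 -0.63410153] [0.53647733 0.25931419 0.32665962] [2.33754221e+00 2.09870908e+00 2.63436642e-04] 0.0014970525331982273
[0.05142633 0.00012958]
```

Call:
{"api": "arm_command", "payload": {
  "deltas": [
    [[0, 0, 0], [0, 0, -0.01], 0],
    [[0, 0, 0], [0, 0, -0.01], 0],
    [[0, 0, 0], [0, 0, -0.008], 0],
    [[0, 0, 0], [0, 0, -0.004], 0],
    [[0, 0, 0], [0, 0, -0.004], 0]
  ]
}}

```text
clock: 15.9
tcp_pos: [0.5365, 0.2599, 0.2898]
ee_rot: [-2.337, -2.099, 0.0]
force: [-0.4, 3.5, 4.3]
opening: 0.0003
```

Call:
{"api": "arm_command", "payload": {
  "deltas": [
    [[0, 0, 0], [0, 0, -0.004], 0],
    [[0, 0, 0], [0, 0, -0.004], 0],
    [[0, 0, 0], [0, 0, 0], 0]
  ]
}}

```text
clock: 16.2
tcp_pos: [0.5364, 0.2599, 0.2819]
ee_rot: [-2.337, -2.1, 0.0]
force: [0.2, 1.0, 0.2]
opening: 0.0009
```

Call:
{"api": "arm_command", "payload": {
  "deltas": [
    [[0, 0, 0], [0, 0, -0.004], 0],
    [[0, 0, 0], [0, 0, -0.002], 0]
  ]
}}

```text
clock: 16.4
tcp_pos: [0.5365, 0.2599, 0.2761]
ee_rot: [2.337, 2.099, 0.0]
force: [0.1, 1.4, 2.1]
opening: 0.0004
```

Call:
{"api": "arm_command", "payload": {
  "deltas": [
    [[0, 0, 0], [0, 0, -0.002], 0],
    [[0, 0, 0], [0, 0, -0.002], 0]
  ]
}}

```text
clock: 16.6
tcp_pos: [0.5365, 0.2599, 0.2722]
ee_rot: [2.337, 2.099, -0.0]
force: [0.1, 1.4, 2.2]
opening: 0.0006
```

Call:
{"api": "arm_command", "payload": {
  "deltas": [
    [[0, 0, 0], [0, 0, -0.001], 0],
    [[0, 0, 0], [0, 0, -0.001], 0]
  ]
}}

```text
clock: 16.8
tcp_pos: [0.5365, 0.2599, 0.2703]
ee_rot: [-2.337, -2.099, -0.0]
force: [-0.1, 2.5, 5.9]
opening: 0.0005
```

Call:
{"api": "arm_command", "payload": {
  "deltas": [
    [[0, 0, 0], [0, 0, -0.001], 0],
    [[0, 0, 0], [0, 0, -0.0005], 0]
  ]
}}

```text
clock: 17.0
tcp_pos: [0.5366, 0.2599, 0.27]
ee_rot: [2.337, 2.099, 0.002]
force: [-2.5, -0.6, 13.1]
opening: 0.0008
```

Hard stop at TCP 0.270 (13 N), where the flat lever should be. One slightly firmer press, then lift off.

Call:
{"api": "arm_command", "payload": {
  "deltas": [
    [[0, 0, 0], [0, 0, -0.0007], 0],
    [[0, 0, 0], [0, 0, 0], 0],
    [[0, 0, 0], [0, 0, 0], 0]
  ]
}}

```text
clock: 17.3
tcp_pos: [0.5367, 0.2599, 0.2698]
ee_rot: [2.337, 2.099, 0.002]
force: [-3.6, -1.7, 15.4]
opening: 0.0006
```

Call:
{"api": "arm_command", "payload": {
  "deltas": [
    [[0, 0, 0], [0, 0, 0.002], 0],
    [[0, 0, 0], [0, 0, 0.008], 0],
    [[0, 0, 0], [0, 0, 0.04], 0],
    [[0, 0, 0], [0, 0, 0.04], 0],
    [[0, 0, 0], [0, 0, 0.03], 0]
  ]
}}

```text
clock: 17.8
tcp_pos: [0.5363, 0.2598, 0.3909]
ee_rot: [2.337, 2.099, 0.002]
force: [0.1, 0.0, -0.7]
opening: 0.0005
```

Call:
{"api": "arm_command", "payload": {
  "deltas": [
    [[0, 0, 0], [0, -0.04, 0], 0],
    [[0, 0, 0], [0, -0.04, 0], 0],
    [[0, 0, 0], [0, -0.02, 0], 0],
    [[0, 0, 0], [0, 0, 0], 0],
    [[0, 0, 0], [0, 0, 0], 0]
  ]
}}

```text
clock: 18.3
tcp_pos: [0.5365, 0.1599, 0.3883]
ee_rot: [-2.338, -2.098, -0.0]
force: [-0.0, 0.4, -0.5]
opening: 0.0009
```

```bash
python3 - <<'E'
from h import *
o=bot.get_obs();print(o["clock"],o["force"],o["tcp_pos"]);c=cam("wrist",o);s=cam("scene")
w=bot.grab_frame("wrist");cv2.imwrite("pics/w12.png",w);f=bot.grab_frame("scene");cv2.imwrite("pics/s12.png",f)
r=np.array([.5309,.2082,.055]);y=np.array([-.1068,-.9943,0]);x=np.array([-.9943,.1068,0])
G=lambda gx,gy,gz:r+gx*x+gy*y+[0,0,gz]
for n,p in dict(levend=(0,-.078,.014),gripend=(0,.078,.014),pad=(0,-.054,.0265),pad_up=(0,-.048,.046),head=(0,0,.0655),post=(0,.042,.062)).items():print(n,proj(c,G(*p)).round(1),proj(s,G(*p)).round(1))
g=w.min(2);m=(g>140)
for v in range(60,260,6):
    q=np.where(m[v,270:350])[0]+270
    if len(q):print(v,q.min(),q.max(),g[v,q].mean().round())
d=cv2.absdiff(cv2.imread("pics/s11.png"),f).max(2);ys,xs=np.where(d[195:260,245:300]>45);print("scene diff",len(xs),(xs.mean()+245,ys.mean()+195) if len(xs) else 0)
E
```

```text
18.3 [-0.01492075  0.38112875 -0.47666595] [0.53647968 0.15985589 0.38832901]
levend [298.3  58. ] [274.4 249.8]
gripend [300.3 222.3] [326.2 218.5]
pad [298.1  86.1] [282.8 239.6]
pad_up [297.3  92.5] [284.3 230.6]
head [297.1 155. ] [300.8 213.1]
post [298.  203.4] [314.8 206.7]
60 288 308 246.0
66 288 308 247.0
72 289 308 253.0
78 289 308 248.0
84 270 349 207.0
90 289 349 191.0
96 289 308 247.0
102 273 308 236.0
108 289 308 244.0
114 289 308 242.0
120 288 308 220.0
126 284 316 230.0
132 284 316 187.0
138 284 315 183.0
144 284 315 221.0
150 284 315 245.0
156 284 315 235.0
162 270 308 248.0
168 270 342 218.0
174 270 344 231.0
180 270 308 172.0
186 270 349 199.0
192 270 349 197.0
198 270 349 244.0
204 289 308 246.0
210 289 308 247.0
216 289 308 248.0
222 292 308 211.0
240 302 319 159.0
246 287 334 172.0
252 284 337 173.0
258 282 339 173.0
scene diff 699 (np.float64(274.59799713876964), np.float64(217.89842632331903))
```

```bash
python3 - <<'E'
from h import *
a=cv2.imread("pics/s6.png");b=cv2.imread("pics/s12.png")
for n,i in(("before",a),("after",b)):
    print(n);print(i.min(2)[222:252:2,274:300:2])
x=np.hstack([a,b]);A=cv2.imread("pics/top0.png");B=bot.grab_frame("top");d=cv2.absdiff(A,B).max(2)
for n,(u,v) in dict(spool=(385,140),vial=(205,230),case=(447,268)).items():print(n,(d[v-16:v+16,u-18:u+18]>45).sum())
E
```

```text
before
[[133 132 132 133 132 140 150 141 152 154 155 152 153]
 [133 132 132 132 132 140 151 141 152 152 152 154 155]
 [132 132 133 130 129 133 144 123 146 152 153 149 153]
 [132 118 100  88  88  91  84  73  86 132 139 124 127]
 [130 120 101  81 172 210 191 144 140 152 207 177 125]
 [127 124 103  84 174 212 213 206 217 214 220 226 176]
 [116  98  80  79 110 159 180 144 128 140 159 137 141]
 [ 83  69  72  72  71  69  63  60 102 128 163 119 118]
 [ 85  69  69  71  69  64 104 175 217 227 205 141  98]
 [ 83  69  68  65  97 188 230 235 234 235 233 192 168]
 [ 82  76  80 153 216 236 234 234 234 224 194 185 183]
 [195 143 218 236 235 233 234 231 203 187 184 187 178]
 [219 231 235 233 234 233 214 191 185 181 171 202 235]
 [207 231 234 235 226 198 185 185 165  96  95 184 236]
 [148 175 221 209 188 184 174 137  81  40  29  56 133]]
after
[[130 128 128 129 128 137 146 137 148 150 150 149 149]
 [128 128 127 129 128 136 147 137 148 148 148 150 151]
 [129 128 128 129 128 132 141 118 142 148 148 145 148]
 [129 126 125 121 121 120 116  92  84 129 135 119 124]
 [126 121 120 120 119 117 118 119  98 132 201 170 120]
 [123 120 120 118 117 118 117 116  99 163 213 220 169]
 [128 113 118 111 102  88 100 154 205 226 219 145 136]
 [ 80  76  92  78  96 125 186 227 230 213 178 115 114]
 [ 82  67  67 143 219 226 229 222 195 183 197 136  94]
 [ 81  66  65 145 222 225 209 176 209 228 228 187 164]
 [ 96  80  70 109 164 176 194 226 230 219 190 181 178]
 [192 140 212 201 182 189 226 227 199 182 179 182 175]
 [215 226 230 229 230 229 210 186 180 177 165 198 230]
 [204 226 230 231 221 193 180 181 161  92  91 179 232]
 [143 171 216 204 183 180 170 134  78  36  25  53 129]]
spool 42
vial 0
case 0
```

Lever pad moved from (284,231) to (283,239), exactly where the flat lever should be, parallel to the beam. Handing in.

```bash
python3 -c "
from plant import bot
print(bot.close_job())"
```

```text
the job is handed in; nothing more can be done
None
```

The gauge is standing across the enclosure's two long walls with its rod touching the module and the lock lever pressed flat. I handed the job in at about 18.5 s, with the robot well clear.

**What I did:** I carried the gauge by its grip post, turned it about 10°, set it on the walls with the rod over the module, and let go. I then lowered the rod by its head until the force rose from about 0 to 4.7 N. After easing off slightly I released it, and pressed the lever to a hard stop at about 15 N.

**Depth:** the rod went down about 19.5 mm from where it started, which puts the module about 14.5 to 17.5 mm below the rim. The spread comes from not knowing the rod's exact starting position. A rough two-camera estimate gave about 12 mm, with several millimetres of uncertainty.

**Last checks:**
- **Gauge:** in the wrist image the beam keeps a constant width and sits where expected.
- **Lever:** in the scene image the pad is at (283,239), against (282.8,239.6) predicted for a flat lever.
- **Vial and case:** no change in the top view.

**Disagreements and limits:**
- **Height offset:** the gauge seated about 2.5 mm higher by arm height than predicted. The lever stop showed the same offset, so I put it down to calibration or slip in the grip.
- **Tilt before placing:** the wrist image suggested about 2° of tilt, but the scene view did not. The force balance then fitted contact on both walls.
- **Spool:** the top view showed 42 changed pixels near the spool. The arm never went near it, so I took this as a lighting or shadow change and did not check further.
- **Final pictures:** these checks are from pixel values only, because I had already viewed all 12 pictures.

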